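Dress the pivot bolt of an easel's swivel foot

ROBOT

A 6-joint arm with a two-finger parallel gripper is mounted at the origin on the work surface. World frame = base frame: x ahead of the robot, y to its left, z up, the work surface at z = 0. Lengths are in m, angles in rad, forces in N, time in s.
With the tool pointing down it reaches from about 0.425 to 0.95 m from the base axis. Payload 3.5 kg.
Tool frame: the origin (TCP) lies between the finger pads; the fingertips stand 25 mm ahead of it and the grasp point (between the pads) lies 6 mm ahead of it (ctrl.finger_overhang is the distance from the TCP to the fingertips, in m); x points along the fingers, y is the direction in which the jaws open and shut, and the axes are right-handed (so a half turn about x gives the same grasp; the last joint's range is limited). The gripper opens to 85 mm and grips with 20 to 120 N. Pads are 22 mm wide; open, the fingers measure 114 mm over their backs; the gripper's body (76 mm by 85 mm) begins 54 mm behind the grasp point. The pads swing forward as they close: fully open they stand 13 mm farther back than shut.
Start: joints at [1.114, 0.286, 1.577, -0, 1.279, -0.15], TCP at [0.204, 0.643, 0.256] pointing down, gripper open.
Joint ranges: [-2.77, 2.77], [-0.9, 2.22], [0.21, 2.48], [-1.53, 4.67], [0.24, 2.81], [-2.84, 2.84]. Speed limits (rad/s): [2.79, 2.79, 3.14, 3.14, 3.14, 3.14].

INTERFACE

Orientations are given as a unit quaternion [x, y, z, w].
In Python, from plant import ctrl gives the robot as it stands.
- The arm moves only by the tool play_rows, never from a script. Its argument "targets" is a list of rows, each an object with "delta_pos": the shift along the world's x, y, z normalised to -1 to 1, where 1 is 1000 mm, a list of three; "delta_rot": the turn, a rotation vector about the world's x, y, z normalised to -1 to 1, where 1 is pi rad, a list of three; "claw": the finger opening in mm, from 0 to 85.4. In form: [{"delta_pos": [tx, ty, tz], "delta_rot": [wx, wy, wz], "claw": claw}, ...]. A call has 1 to 20 rows; each row is the pose to reach, as a shift and turn from the pose measured when the call began, turning the shorter way round; what a row does not reach only later rows make up. A row lasts 1/12 s, in which the tool goes at most 41.7 mm and 7.16 degrees, less where a joint would pass 70% of its speed; a pose out of reach is approached as far as the arm can. A call with a number of a shift or a turn outside -1 to 1 is refused whole. A call with a gripper value outside its range is refused whole. The fingers move at their own pace and stop on an object; "newtons" is the grip in N (left out, the last holds). Time passes only in rows, so rows that repeat a pose let the fingers close. It gives the time, the measured TCP pose, the force and the opening at its end, in the units of the state.
- ctrl.get_state(): the state, without advancing time (a new reading comes with each control period).
- ctrl.read_camera(name): name is "scene" or "side" or "wrist"; returns the picture (420x560x3 uint8, blue, green, red); there is no depth.
- ctrl.calibration(name): a dict with "fx", "fy", "cx", "cy" (pixels), "k1" (the pictures are not rectified: a ray, as slopes to the right and down, at radius r is drawn at 1 + k1 r^2 times it, then the intrinsics apply), "camera_from_world" (4x4, takes a point from world to camera coordinates). Camera axes: x right, y down, z forward; pixel columns grow to the right and rows downward; lengths in m; the calibration is good to about 2 mm. A picture is of the moment at which its call begins: read the wrist's pose just before it. calibration takes no time and is no camera call; for the wrist camera it gives the pose at the moment of the call.
- ctrl.sign_off(): hands the job in, once; it reports no verdict.
The state is a dict: "time": time; "qpos": joint angles; "dq": joint speeds; "joint_efforts": joint torques, N m; "eef_pos": TCP position; "tcp_rot": TCP orientation; "contact_force": force on the tool from outside, world axes, zero at the start; "wrist_torque": the same for the moment, N m; "opening": opening from 0.0 (shut) to 1.0 (fully open).
Only numpy, scipy, OpenCV 4.12 (cv2) and the standard library are available. Lean on these libraries where they do the work, as an engineer would, in place of code of your own. Each camera call takes 0.05 s, during which the arm holds its last target. There are 200 camera calls.

TASK

Get the easel's swivel foot ready for its arm: thread the blue spacer, then the steel washer, then the brass bushing (flange down) onto the upright bolt, so that the spacer sits down on the foot's plate, the washer flat on the spacer and the bushing flat on the washer. The black rubber ring does not belong on the bolt; leave it, the paint tin and the brush jar where they stand.

Things in the scene. Friction and masses are not known exactly. Their poses are not given: they have to be found in the camera images.
- foot: the easel's swivel foot, fixed to the table: brown wooden block 150 x 100 x 36 mm (x, y, z) with a round dark steel plate 68 mm across and 3 mm thick on its top centre, from which an upright steel bolt rises. Origin at the centre of the block's underside, z up
- bolt_seat (a point): point on the bolt's axis at the top of the steel plate (39 mm above the table), where the stack begins. The bolt is 12 mm in diameter and stands 60 mm above this point; its top 6 mm taper to 7 mm diameter
- bolt_tip (a point): centre of the bolt's top end, 99 mm above the table
- spacer: loose blue plastic tube, 34 mm outside diameter, 18 mm hole, 24 mm long, standing on its end on the table. Origin at the centre of its lower end, z along its axis. Either end may go down
- spacer_mid (a point): centre of the spacer, on its axis, 12 mm from either end
- washer: loose thick steel washer, 46 mm outside diameter, 18 mm hole, 8 mm thick, lying flat on the table. Origin at the centre of its underside, z along its axis. Either face may go down
- washer_mid (a point): centre of the washer, on its axis, 4 mm from either face
- bushing: loose brass flanged bushing with an 18 mm hole right through: flange 38 mm in diameter and 5 mm thick below, barrel 26 mm in diameter above it, 20 mm high over all, standing on its flange on the table. Origin at the centre of the flange's underside, z up along the barrel
- rubber_ring: loose black rubber ring, 42 mm outside, 22 mm hole, 10 mm thick, lying on the table among the parts; not used. Origin at the centre of its underside
- paint_tin: bystander: paint tin 100 mm in diameter, 120 mm high, near the far edge of the table. Origin at the centre of its underside
- brush_jar: bystander: white jar 70 mm in diameter, 100 mm high, with brushes standing in it up to 210 mm high, far left. Origin at the centre of its underside
Not all that is in view belongs to the job. Of the things that look like the washer, the largest one is meant.

How it is judged:
By the outcome, as a careful person would: the job done as asked, in the order asked, and still so for the second after the job is handed in, with the robot touching nothing.
It also fails if it takes over 67 s, if anything falls off the work surface, if the arm or the gripper's body presses on something with over 40 N, if the wrist force passes 120 N, or if a joint passes its speed limit or range.

## Working session

There is one attempt and no reset: what is moved stays moved. The work goes in short steps, Python scripts to look and compute and a tool call to move; the robot and the scene stay as the last step left them, time stands still between calls to the robot, and variables do not carry over. Pictures are saved under pics/ and viewed, about 8 in all and at most 12, crops included, and the job is handed in when it is done.

Besides the shell and the picture viewer there is one more tool, called after "Request:" by a JSON object that holds its "fn" and its "kwargs". play_rows: Moves the arm, as the interface text tells. Its arguments: {"type":"object","properties":{"targets":{"type":"array"},"newtons":{"type":"number"}},"required":["targets"]}

```bash
ls; mkdir -p pics; cat > h.py <<'E'
import numpy as np,cv2
from plant import ctrl
def snap(n,f=None):
    c=ctrl.calibration(n); im=np.array(ctrl.read_camera(n))
    if f: cv2.imwrite('pics/'+f,im)
    return im,c
def K(c): return np.array([[c['fx'],0,c['cx']],[0,c['fy'],c['cy']],[0,0,1.]])
def D(c): return np.array([c['k1'],0,0,0,0.])
def ray(c,uv):
    p=cv2.undistortPoints(np.array(uv,float).reshape(-1,1,2),K(c),D(c))[:,0]
    T=np.array(c['camera_from_world']);R=T[:3,:3];o=-R.T@T[:3,3]
    return o,np.c_[p,np.ones(len(p))]@R
def plane(c,uv,z):
    o,d=ray(c,uv); return o+d*((z-o[2])/d[:,2])[:,None]
def proj(c,P):
    T=np.array(c['camera_from_world']); P=np.array(P,float).reshape(-1,3)
    return cv2.projectPoints(P,cv2.Rodrigues(T[:3,:3])[0],T[:3,3],K(c),D(c))[0][:,0]
E
python3 - <<'E'
from h import *
s=ctrl.get_state();print(s)
for n in('scene','side','wrist'):
    im,c=snap(n,n+'0.png');o,d=ray(c,[[280,210]]);print(n,o,d,c['fx'],c['k1'])
a=cv2.imread('pics/scene0.png');b=cv2.imread('pics/side0.png')
E
```

```text
pics
{'time': 0.0, 'qpos': array([ 1.11398415e+00,  2.87210728e-01,  1.57818882e+00, -2.75449538e-05,
        1.27859793e+00, -1.49993953e-01]), 'dq': array([ 0.0011954 , -0.00015871,  0.00101448, -0.0014259 , -0.00081049,
        0.00020473]), 'joint_efforts': array([ 1.17844385e-03, -4.05970752e+01, -2.92634082e+01, -4.64380662e-05,
        5.59118431e-03,  1.17551724e-05]), 'eef_pos': array([0.20357264, 0.64293776, 0.25491066]), 'tcp_rot': array([ 0.10723459,  0.69904749, -0.10886296,  0.69855723]), 'contact_force': array([ 0.6882967 ,  0.23125279, -0.4481809 ]), 'wrist_torque': array([-0.02038036, -0.01771504, -0.0021947 ]), 'opening': 1.002072837966675}
scene [ 1.48647509 -0.12288607  0.65932652] [[-0.83748714  0.18135743 -0.51580363]] 419.0853875405905 0.021045469821064564
side [ 0.39513835 -0.57885708  0.73919573] [[ 0.20531649  0.69005168 -0.69409607]] 441.9975183456995 -0.013495710387583808
wrist [0.13034545 0.66739314 0.37215964] [[ 0.30062265 -0.08030395 -0.95055199]] 361.35802029600455 -0.023973238042326626
```

View pics/scene0.png

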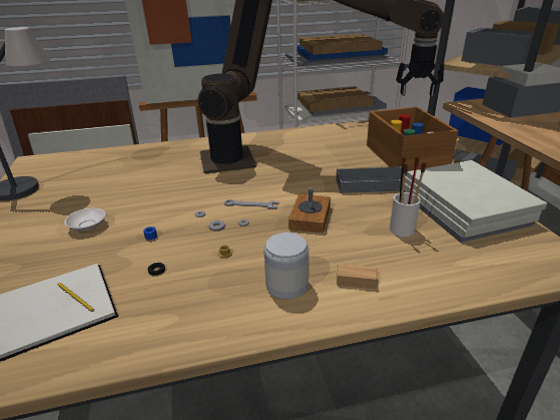

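View pics/side0.png

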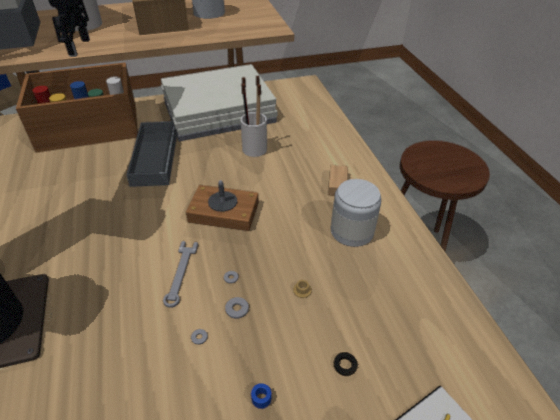

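The scene view shows the spacer (150,233), bushing (225,252), rubber ring (156,269), foot (311,210) and three washers: (216,225), (200,214), (243,223). The side view shows the spacer (261,395), bushing (302,288), ring (345,363) and bolt (221,190).

These could be taken for the washer in the side view: (236,307), which is the largest, (231,277), (199,336), the wrench's ring (171,299) and the black ring (345,363). I choose (236,307).

```bash
cat > m.py <<'E'
from h import *
a=cv2.imread('pics/side0.png');b=cv2.imread('pics/scene0.png')
ca,cb=ctrl.calibration('side'),ctrl.calibration('scene')
for n,im,c,roi in(('side',a,ca,(150,260,190,150)),('scene',b,cb,(130,195,130,85))):
    hsv=cv2.cvtColor(im,cv2.COLOR_BGR2HSV)
    masks={'blue':cv2.inRange(hsv,(105,120,40),(130,255,255)),'grey':cv2.inRange(hsv,(0,0,60),(179,60,255)),'black':cv2.inRange(hsv,(0,0,0),(179,255,45))}
    x,y,w,h=(130,170,240,240) if n=='side' else (120,180,220,110)
    for k,m in masks.items():
        q=np.zeros_like(m);q[y:y+h,x:x+w]=m[y:y+h,x:x+w]
        for t in cv2.findContours(q,cv2.RETR_EXTERNAL,cv2.CHAIN_APPROX_NONE)[0]:
            if cv2.contourArea(t)<25: continue
            z={'blue':.012,'grey':.004,'black':.005}[k]
            P=plane(c,t[:,0],z); (cx,cy),r=cv2.minEnclosingCircle(P[:,:2].astype(np.float32)*1000)
            e=cv2.boundingRect(t); print(n,k,'px',e,'centroid mm',plane(c,[[e[0]+(e[2]-1)/2,e[1]+(e[3]-1)/2]],z)[0].round(4),'circ',round(cx,1),round(cy,1),'d',round(2*r,1))
u=np.hstack([cv2.resize(a[170:410,170:370],None,fx=2.4,fy=2.4,interpolation=2)]+[cv2.resize(b[180:300,190:340],None,fx=2,fy=4.8,interpolation=2)])
cv2.imwrite('pics/crop.png',u)
E
python3 m.py
```

```text
side blue px (251, 384, 20, 24) centroid mm [ 0.458  -0.2711  0.012 ] circ 458.0 -270.9 d 39.9
side grey px (191, 329, 17, 16) centroid mm [ 0.3762 -0.1314  0.004 ] circ 376.2 -130.7 d 31.8
side grey px (225, 297, 24, 22) centroid mm [ 0.4557 -0.0884  0.004 ] circ 456.2 -87.7 d 49.3
side grey px (223, 271, 16, 12) centroid mm [ 0.4593 -0.0114  0.004 ] circ 459.4 -11.3 d 32.8
side grey px (163, 241, 35, 67) centroid mm [0.3595 0.0228 0.004 ] circ 360.8 28.4 d 173.6
side grey px (209, 191, 28, 20) centroid mm [0.4861 0.2215 0.004 ] circ 485.7 222.2 d 72.4
side grey px (330, 178, 40, 69) centroid mm [0.771  0.1015 0.004 ] circ 785.3 107.2 d 239.5
side grey px (134, 170, 34, 9) centroid mm [0.3236 0.3717 0.004 ] circ 322.4 374.9 d 88.8
side black px (334, 353, 23, 22) centroid mm [ 0.6156 -0.2535  0.005 ] circ 615.4 -253.3 d 41.4
scene blue px (144, 227, 13, 13) centroid mm [ 0.4566 -0.2716  0.012 ] circ 455.4 -271.3 d 63.1
scene grey px (264, 232, 45, 58) centroid mm [0.6675 0.0655 0.004 ] circ 661.3 70.8 d 244.9
scene grey px (209, 220, 16, 11) centroid mm [ 0.4536 -0.0879  0.004 ] circ 453.5 -87.4 d 54.8
scene grey px (238, 219, 11, 7) centroid mm [ 0.4586 -0.0115  0.004 ] circ 458.8 -10.1 d 34.6
scene grey px (195, 211, 10, 6) centroid mm [ 0.3755 -0.1309  0.004 ] circ 375.8 -129.5 d 34.1
scene grey px (299, 201, 23, 11) centroid mm [0.4247 0.2016 0.004 ] circ 425.6 200.7 d 70.4
scene grey px (224, 199, 55, 10) centroid mm [0.3592 0.0294 0.004 ] circ 358.1 27.4 d 173.2
scene black px (148, 263, 17, 12) centroid mm [ 0.6137 -0.2543  0.005 ] circ 613.7 -254.0 d 47.6
```

View pics/crop.png

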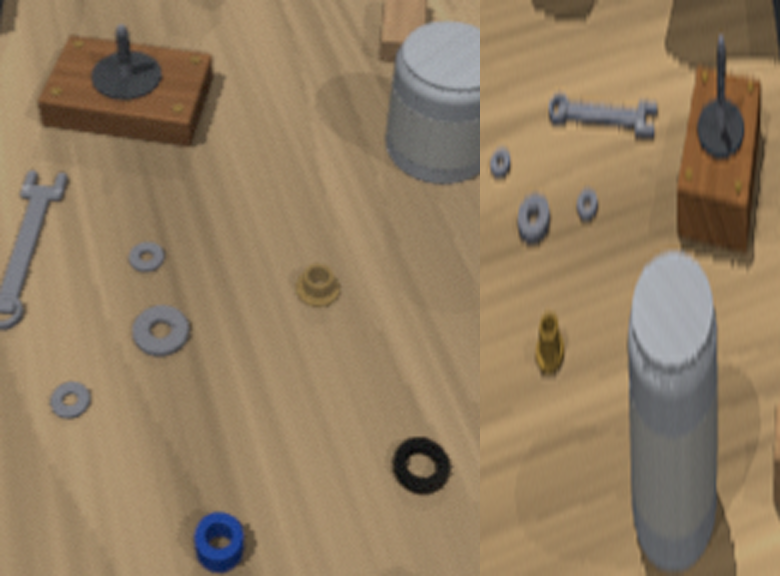

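```bash
python3 - <<'E'
from h import *
from scipy.spatial.transform import Rotation as R
ca,cb=ctrl.calibration('side'),ctrl.calibration('scene')
def tri(p,q):
    (o1,d1),(o2,d2)=ray(ca,[p]),ray(cb,[q]); d1=d1[0];d2=d2[0]
    s=np.linalg.lstsq(np.c_[d1,-d2],o2-o1,rcond=None)[0]
    A,B=o1+s[0]*d1,o2+s[1]*d2; return ((A+B)/2).round(4),np.linalg.norm(A-B).round(4)
for n,p,q,z in(('tip',(220.8,182.5),(310.5,188),.099),('plate',(222.7,201.2),(310.5,206.7),.039),('bush top',(303,283.8),(224.2,247),.02),('bush fl',(302.3,290),(224,256),.003),('tin top',(357.5,193),(286.5,244),.12),('jar base',(255,148),(404,228),.0)):
    print(n,tri(p,q),plane(ca,[p],z)[0].round(4),plane(cb,[q],z)[0].round(4))
for n,im,c in(('side','side0',ca),('scene','scene0',cb)):
    a=cv2.imread(f'pics/{im}.png');h=cv2.cvtColor(a,cv2.COLOR_BGR2HSV)
    x,y,w,hh=(288,272,30,32) if n=='side' else (215,243,20,18)
    r=h[y:y+hh,x:x+w]; m=cv2.inRange(r,(18,120,0),(35,255,255)); ys,xs=np.where(m); print(n,x+xs.min(),x+xs.max(),y+ys.min(),y+ys.max(),len(xs))
m=R.from_quat(ctrl.get_state()['tcp_rot']).as_matrix();print(m.round(3),ctrl.finger_overhang)
c=ctrl.calibration('wrist');print(proj(c,[[*ctrl.get_state()['eef_pos'][:2],.23]]))
E
```

```text
tip (array([0.4817, 0.1838, 0.0963]), np.float64(0.0044)) [0.4815 0.1774 0.099 ] [0.4832 0.1846 0.099 ]
plate (array([0.482 , 0.1852, 0.0361]), np.float64(0.0016)) [0.4817 0.1809 0.039 ] [0.4856 0.1845 0.039 ]
bush top (array([ 0.5931, -0.0808,  0.022 ]), np.float64(0.0012)) [ 0.5938 -0.0802  0.02  ] [ 0.5898 -0.0802  0.02  ]
bush fl (array([ 0.5945, -0.0816, -0.0032]), np.float64(0.0054)) [ 0.5923 -0.0826  0.003 ] [ 0.6053 -0.0842  0.003 ]
tin top (array([0.7522, 0.0477, 0.1166]), np.float64(0.0016)) [0.7502 0.0432 0.12  ] [0.7558 0.0474 0.12  ]
jar base (array([0.6142, 0.4162, 0.0033]), np.float64(0.0043)) [0.6151 0.417  0.    ] [0.6072 0.4216 0.    ]
side 294 310 281 296 105
scene 218 231 245 257 145
[[-0.001  0.302  0.953]
 [-0.002  0.953 -0.302]
 [-1.    -0.002 -0.   ]] 0.025
[[272.25879316 276.18836177]]
```

Request:
{"fn": "play_rows", "kwargs": {"targets": [{"delta_pos": [0.278, -0.459, 0.0], "delta_rot": [0, 0, 0], "claw": 85}, {"delta_pos": [0.278, -0.459, 0.0], "delta_rot": [0, 0, 0], "claw": 85}, {"delta_pos": [0.278, -0.459, 0.0], "delta_rot": [0, 0, 0], "claw": 85}, {"delta_pos": [0.278, -0.459, 0.0], "delta_rot": [0, 0, 0], "claw": 85}, {"delta_pos": [0.278, -0.459, 0.0], "delta_rot": [0, 0, 0], "claw": 85}, {"delta_pos": [0.278, -0.459, 0.0], "delta_rot": [0, 0, 0], "claw": 85}, {"delta_pos": [0.278, -0.459, 0.0], "delta_rot": [0, 0, 0], "claw": 85}, {"delta_pos": [0.278, -0.459, 0.0], "delta_rot": [0, 0, 0], "claw": 85}, {"delta_pos": [0.278, -0.459, 0.0], "delta_rot": [0, 0, 0], "claw": 85}, {"delta_pos": [0.278, -0.459, 0.0], "delta_rot": [0, 0, 0], "claw": 85}, {"delta_pos": [0.278, -0.459, 0.0], "delta_rot": [0, 0, 0], "claw": 85}, {"delta_pos": [0.278, -0.459, 0.0], "delta_rot": [0, 0, 0], "claw": 85}, {"delta_pos": [0.278, -0.459, 0.0], "delta_rot": [0, 0, 0], "claw": 85}, {"delta_pos": [0.278, -0.459, 0.0], "delta_rot": [0, 0, 0], "claw": 85}, {"delta_pos": [0.278, -0.459, 0.0], "delta_rot": [0, 0, 0], "claw": 85}, {"delta_pos": [0.278, -0.459, 0.0], "delta_rot": [0, 0, 0], "claw": 85}, {"delta_pos": [0.278, -0.459, 0.0], "delta_rot": [0, 0, 0], "claw": 85}]}}

```text
time: 1.57
eef_pos: [0.4809, 0.1851, 0.2549]
tcp_rot: [0.107, 0.699, -0.108, 0.698]
contact_force: [0.6, 0.4, -0.7]
opening: 0.996
```

```bash
python3 - <<'E'
from h import *
im,c=snap('wrist','w1.png');print(c['camera_from_world'],ctrl.get_state()['eef_pos'],proj(c,[[.482,.184,.099],[.482,.184,.039]]))
E
```

```text
[[ 0.30133206  0.95351688 -0.00213197 -0.3216159 ]
 [ 0.90945798 -0.28673524  0.30111308 -0.4227983 ]
 [ 0.28650509 -0.09267396 -0.95358606  0.25744226]
 [ 0.          0.          0.          1.        ]] [0.48080363 0.18528454 0.25503558] [[272.48142606 197.18293595]
 [272.85961275 179.63316743]]
```

View pics/w1.png

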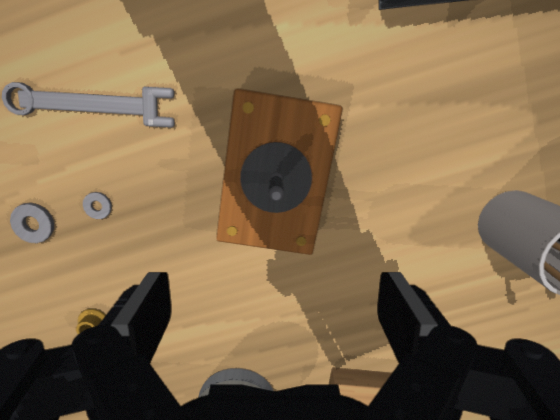

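The wrist view shows the bolt tip at about (277,193), the plate centred near (276,177) and the washer at (32,223). The bolt is clear of everything else.

```bash
python3 - <<'E'
from h import *
a=cv2.imread('pics/w1.png');c=ctrl.calibration('wrist')
h=cv2.cvtColor(a,cv2.COLOR_BGR2HSV)
m=cv2.inRange(h,(0,0,0),(179,90,110));q=np.zeros_like(m);q[130:225,225:328]=m[130:225,225:328]
t=max(cv2.findContours(q,cv2.RETR_EXTERNAL,cv2.CHAIN_APPROX_NONE)[0],key=cv2.contourArea)
P=plane(c,t[:,0],.039)[:,:2]*1000
print('plate',cv2.fitEllipse(P.astype(np.float32)),cv2.minEnclosingCircle(P.astype(np.float32)))
print('tip',plane(c,[[277,193.5]],.099))
m=cv2.inRange(h,(0,0,100),(179,45,255));q=m.copy();q[:,60:]=0;q[:195]=0;q[250:]=0
t=max(cv2.findContours(q,cv2.RETR_EXTERNAL,cv2.CHAIN_APPROX_NONE)[0],key=cv2.contourArea)
P=plane(c,t[:,0],.008)[:,:2]*1000
print('washer',cv2.fitEllipse(P.astype(np.float32)),cv2.minEnclosingCircle(P.astype(np.float32)))
g=cv2.cvtColor(a,cv2.COLOR_BGR2GRAY); r=g[180:206:2,264:292:2];print(r)
E
```

```text
plate ((481.3109436035156, 187.20033264160156), (66.34712219238281, 66.86829376220703), 73.56761169433594) ((481.35955810546875, 187.29931640625), 33.88871383666992)
tip [[0.48021273 0.18847498 0.099     ]]
washer ((456.0520324707031, -84.56281280517578), (43.280235290527344, 43.91773223876953), 58.79176712036133) ((455.9180603027344, -84.55886840820312), 22.543472290039062)
[[46 48 45 33 32 33 32 34 33 42 51 49 50 49]
 [45 47 46 34 31 31 33 32 32 42 50 50 50 50]
 [51 51 47 35 29 29 32 33 31 38 50 50 51 51]
 [50 50 47 30 37 47 46 43 35 40 49 51 51 50]
 [50 51 44 39 49 55 56 53 54 38 48 50 50 50]
 [52 51 48 51 56 59 61 61 59 51 48 50 51 51]
 [50 50 48 55 62 81 87 82 65 56 50 51 49 49]
 [50 51 54 56 80 90 93 92 77 58 50 50 50 51]
 [51 51 50 57 83 92 93 94 80 54 50 49 49 49]
 [53 51 49 51 71 91 93 90 65 52 51 52 49 50]
 [50 49 50 51 51 59 63 58 53 51 50 50 50 49]
 [52 51 50 51 52 49 52 52 50 50 49 50 49 49]
 [50 51 50 50 52 51 53 53 51 50 51 52 50 48]]
```

Request:
{"fn": "play_rows", "kwargs": {"targets": [{"delta_pos": [-0.024, -0.456, -0.1], "delta_rot": [0, 0, 0], "claw": 70}, {"delta_pos": [-0.024, -0.456, -0.1], "delta_rot": [0, 0, 0], "claw": 70}, {"delta_pos": [-0.024, -0.456, -0.1], "delta_rot": [0, 0, 0], "claw": 70}, {"delta_pos": [-0.024, -0.456, -0.1], "delta_rot": [0, 0, 0], "claw": 70}, {"delta_pos": [-0.024, -0.456, -0.1], "delta_rot": [0, 0, 0], "claw": 70}, {"delta_pos": [-0.024, -0.456, -0.1], "delta_rot": [0, 0, 0], "claw": 70}, {"delta_pos": [-0.024, -0.456, -0.1], "delta_rot": [0, 0, 0], "claw": 70}, {"delta_pos": [-0.024, -0.456, -0.1], "delta_rot": [0, 0, 0], "claw": 70}, {"delta_pos": [-0.024, -0.456, -0.1], "delta_rot": [0, 0, 0], "claw": 70}, {"delta_pos": [-0.024, -0.456, -0.1], "delta_rot": [0, 0, 0], "claw": 70}, {"delta_pos": [-0.024, -0.456, -0.1], "delta_rot": [0, 0, 0], "claw": 70}, {"delta_pos": [-0.024, -0.456, -0.1], "delta_rot": [0, 0, 0], "claw": 70}, {"delta_pos": [-0.024, -0.456, -0.1], "delta_rot": [0, 0, 0], "claw": 70}, {"delta_pos": [-0.024, -0.456, -0.1], "delta_rot": [0, 0, 0], "claw": 70}, {"delta_pos": [-0.024, -0.456, -0.1], "delta_rot": [0, 0, 0], "claw": 70}, {"delta_pos": [-0.024, -0.456, -0.1], "delta_rot": [0, 0, 0], "claw": 70}]}}

```text
time: 2.95
eef_pos: [0.4574, -0.2689, 0.1554]
tcp_rot: [0.106, 0.699, -0.107, 0.699]
contact_force: [-0.5, 0.1, -0.1]
opening: 0.818
```

```bash
python3 - <<'E'
from h import *
a,c=snap('wrist','w2.png');print(ctrl.get_state()['eef_pos'],proj(c,[[.4575,-.271,.024]]))
h=cv2.cvtColor(a,cv2.COLOR_BGR2HSV);m=cv2.inRange(h,(105,120,40),(130,255,255))
cs,hi=cv2.findContours(m,cv2.RETR_CCOMP,cv2.CHAIN_APPROX_NONE)
for t,k in zip(cs,hi[0]):
    if cv2.contourArea(t)>60:
        print(cv2.boundingRect(t),'hole' if k[3]>=0 else 'outer', [(cv2.fitEllipse((plane(c,t[:,0],z)[:,:2]*1000).astype(np.float32))) for z in(.024,)])
E
```

```text
[ 0.45737033 -0.26901883  0.15548139] [[270.38051451 205.63799218]]
(251, 178, 45, 50) outer [((456.4164123535156, -268.31756591796875), (31.653894424438477, 36.546348571777344), 72.56721496582031)]
(262, 193, 24, 18) hole [((455.397705078125, -267.9102478027344), (12.200910568237305, 16.136682510375977), 162.47821044921875)]
```

Request:
{"fn": "play_rows", "kwargs": {"targets": [{"delta_pos": [-0.0005, -0.001, -0.04], "delta_rot": [0, 0, 0], "claw": 70}, {"delta_pos": [-0.0005, -0.001, -0.08], "delta_rot": [0, 0, 0], "claw": 65}, {"delta_pos": [-0.0005, -0.001, -0.11], "delta_rot": [0, 0, 0], "claw": 60}, {"delta_pos": [-0.0005, -0.001, -0.126], "delta_rot": [0, 0, 0], "claw": 55}, {"delta_pos": [-0.0005, -0.001, -0.126], "delta_rot": [0, 0, 0], "claw": 55}, {"delta_pos": [-0.0005, -0.001, -0.126], "delta_rot": [0, 0, 0], "claw": 45}, {"delta_pos": [-0.0005, -0.001, -0.126], "delta_rot": [0, 0, 0], "claw": 38}, {"delta_pos": [-0.0005, -0.001, -0.126], "delta_rot": [0, 0, 0], "claw": 25}, {"delta_pos": [-0.0005, -0.001, -0.126], "delta_rot": [0, 0, 0], "claw": 25}, {"delta_pos": [-0.0005, -0.001, -0.126], "delta_rot": [0, 0, 0], "claw": 25}, {"delta_pos": [-0.0005, -0.001, -0.126], "delta_rot": [0, 0, 0], "claw": 25}, {"delta_pos": [-0.0005, -0.001, -0.126], "delta_rot": [0, 0, 0], "claw": 25}], "newtons": 35}}

```text
time: 4.0
eef_pos: [0.4584, -0.271, 0.0318]
tcp_rot: [0.105, 0.698, -0.108, 0.7]
contact_force: [0.9, 1.6, 7.8]
opening: 0.385
```

Request:
{"fn": "play_rows", "kwargs": {"targets": [{"delta_pos": [0, 0, 0.03], "delta_rot": [0, 0, 0], "claw": 25}, {"delta_pos": [0, 0, 0.065], "delta_rot": [0, 0, 0], "claw": 25}, {"delta_pos": [0, 0, 0.1], "delta_rot": [0, 0, 0], "claw": 25}, {"delta_pos": [0, 0.02, 0.125], "delta_rot": [0, 0, 0], "claw": 25}, {"delta_pos": [0.002, 0.05, 0.128], "delta_rot": [0, 0, 0], "claw": 25}, {"delta_pos": [0.004, 0.085, 0.128], "delta_rot": [0, 0, 0], "claw": 25}, {"delta_pos": [0.006, 0.12, 0.128], "delta_rot": [0, 0, 0], "claw": 25}, {"delta_pos": [0.008, 0.155, 0.128], "delta_rot": [0, 0, 0], "claw": 25}, {"delta_pos": [0.01, 0.19, 0.128], "delta_rot": [0, 0, 0], "claw": 25}, {"delta_pos": [0.012, 0.225, 0.128], "delta_rot": [0, 0, 0], "claw": 25}, {"delta_pos": [0.014, 0.26, 0.128], "delta_rot": [0, 0, 0], "claw": 25}, {"delta_pos": [0.016, 0.295, 0.128], "delta_rot": [0, 0, 0], "claw": 25}, {"delta_pos": [0.018, 0.33, 0.128], "delta_rot": [0, 0, 0], "claw": 25}, {"delta_pos": [0.02, 0.365, 0.128], "delta_rot": [0, 0, 0], "claw": 25}, {"delta_pos": [0.021, 0.4, 0.128], "delta_rot": [0, 0, 0], "claw": 25}, {"delta_pos": [0.022, 0.43, 0.128], "delta_rot": [0, 0, 0], "claw": 25}, {"delta_pos": [0.023, 0.45, 0.128], "delta_rot": [0, 0, 0], "claw": 25}, {"delta_pos": [0.023, 0.457, 0.128], "delta_rot": [0, 0, 0], "claw": 25}, {"delta_pos": [0.023, 0.457, 0.128], "delta_rot": [0, 0, 0], "claw": 25}, {"delta_pos": [0.023, 0.457, 0.128], "delta_rot": [0, 0, 0], "claw": 25}]}}

```text
time: 5.67
eef_pos: [0.4813, 0.1856, 0.1598]
tcp_rot: [0.105, 0.698, -0.108, 0.7]
contact_force: [0.1, -0.1, -0.7]
opening: 0.387
```

```bash
python3 - <<'E'
from h import *
a,c=snap('wrist');b,cb=snap('side');d,cc=snap('scene')
p=ctrl.get_state();print(p['eef_pos'],p['contact_force'],p['opening'])
u=np.hstack([cv2.resize(a[100:340,160:400],(400,400)),cv2.resize(b[110:220,170:280],(400,400))])
cv2.imwrite('pics/c3.png',u);cv2.imwrite('pics/w3.png',a);cv2.imwrite('pics/s3.png',b);cv2.imwrite('pics/sc3.png',d)
E
```

```text
[0.48144581 0.18479189 0.15974411] [ 0.45782325 -0.39772244 -0.56538364] 0.388922681628167
```

View pics/c3.png

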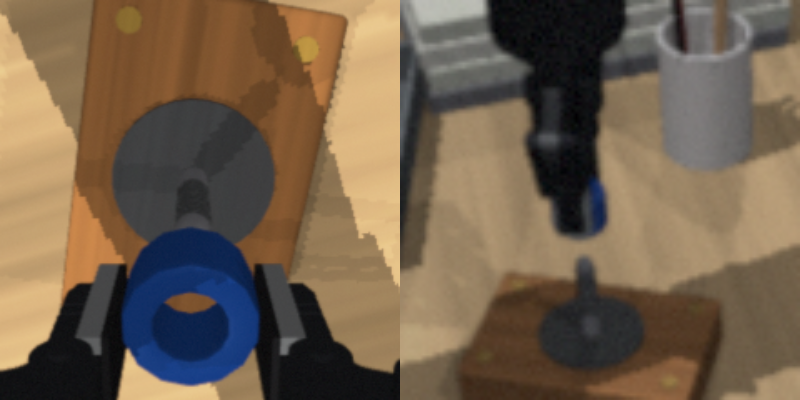

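The wrist crop shows the spacer held squarely between the pads, its axis column lined up with the bolt. In the side crop the bolt tip (585,262) is directly under the spacer (580,235). I'll put numbers on this.

```bash
python3 - <<'E'
from h import *
a=cv2.imread('pics/w3.png');c=ctrl.calibration('wrist');p=ctrl.get_state()['eef_pos']
h=cv2.cvtColor(a,cv2.COLOR_BGR2HSV);v=h[:,:,2]
m=cv2.inRange(h,(105,120,40),(130,255,255))
# bright annulus = top face
ys,xs=np.where(m>0);print('blue bbox',xs.min(),xs.max(),ys.min(),ys.max(),'cx',c['cx'],c['cy'])
print('pred top rim', [proj(c,[[p[0]+.017*np.cos(t),p[1]+.017*np.sin(t),z] for t in np.linspace(0,6.28,60)]).min(0).round(1).tolist()+proj(c,[[p[0]+.017*np.cos(t),p[1]+.017*np.sin(t),z] for t in np.linspace(0,6.28,60)]).max(0).round(1).tolist() for z in(p[2]-.008,p[2]-.032)])
# bolt centreline at several rows
g=cv2.cvtColor(a,cv2.COLOR_BGR2GRAY)
print(proj(c,[[.481,.186,z] for z in(.039,.06,.08,.099)]).round(1).tolist(), 'plate row', )
m=cv2.inRange(h,(0,0,0),(179,90,110));q=np.zeros_like(m);q[155:232,225:328]=m[155:232,225:328]
t=max(cv2.findContours(q,cv2.RETR_EXTERNAL,cv2.CHAIN_APPROX_NONE)[0],key=cv2.contourArea)[:,0]
t=t[t[:,1]<222]
P=plane(c,t,.039)[:,:2]; 
A=np.c_[2*P,np.ones(len(P))];s=np.linalg.lstsq(A,(P**2).sum(1),rcond=None)[0];print('plate',s[:2],np.sqrt(s[2]+s[0]**2+s[1]**2))
E
```

```text
blue bbox 233 315 237 330 cx 273.9287233870424 206.58131999315978
pred top rim [[229.0, 258.1, 315.0, 333.2], [235.3, 234.2, 309.6, 300.9]]
[[274.9, 207.4], [274.9, 217.6], [274.8, 229.0], [274.8, 242.0]] plate row
plate [0.48110423 0.18634676] 0.03331734122657887
```

Request:
{"fn": "play_rows", "kwargs": {"targets": [{"delta_pos": [0, 0.0005, -0.01], "delta_rot": [0, 0, 0], "claw": 25}, {"delta_pos": [0, 0.0005, -0.02], "delta_rot": [0, 0, 0], "claw": 25}, {"delta_pos": [0, 0.0005, -0.03], "delta_rot": [0, 0, 0], "claw": 25}, {"delta_pos": [0, 0.0005, -0.04], "delta_rot": [0, 0, 0], "claw": 25}, {"delta_pos": [0, 0.0005, -0.045], "delta_rot": [0, 0, 0], "claw": 25}, {"delta_pos": [0, 0.0005, -0.045], "delta_rot": [0, 0, 0], "claw": 25}]}}

```text
time: 6.32
eef_pos: [0.4801, 0.1849, 0.1124]
tcp_rot: [0.105, 0.699, -0.109, 0.699]
contact_force: [0.2, -0.7, -0.6]
opening: 0.384
```

Request:
{"fn": "play_rows", "kwargs": {"targets": [{"delta_pos": [0.001, 0, -0.01], "delta_rot": [0, 0, 0], "claw": 25}, {"delta_pos": [0.001, 0, -0.02], "delta_rot": [0, 0, 0], "claw": 25}, {"delta_pos": [0.001, 0, -0.03], "delta_rot": [0, 0, 0], "claw": 25}, {"delta_pos": [0.001, 0, -0.036], "delta_rot": [0, 0, 0], "claw": 25}, {"delta_pos": [0.001, 0, -0.039], "delta_rot": [0, 0, 0], "claw": 25}, {"delta_pos": [0.001, 0, -0.04], "delta_rot": [0, 0, 0], "claw": 25}, {"delta_pos": [0.001, 0, -0.04], "delta_rot": [0, 0, 0], "claw": 25}]}}

```text
time: 6.9
eef_pos: [0.481, 0.185, 0.0721]
tcp_rot: [0.105, 0.699, -0.109, 0.698]
contact_force: [0.3, 0.6, -0.7]
opening: 0.388
```

Request:
{"fn": "play_rows", "kwargs": {"targets": [{"delta_pos": [0, 0, 0], "delta_rot": [0, 0, 0], "claw": 45}, {"delta_pos": [0, 0, 0], "delta_rot": [0, 0, 0], "claw": 55}, {"delta_pos": [0, 0, 0.0], "delta_rot": [0, 0, 0], "claw": 60}, {"delta_pos": [0, 0, 0.01], "delta_rot": [0, 0, 0], "claw": 60}, {"delta_pos": [0, 0, 0.04], "delta_rot": [0, 0, 0], "claw": 60}, {"delta_pos": [0, 0, 0.08], "delta_rot": [0, 0, 0], "claw": 60}, {"delta_pos": [-0.002, -0.02, 0.09], "delta_rot": [0, 0, 0], "claw": 60}, {"delta_pos": [-0.005, -0.06, 0.09], "delta_rot": [0, 0, 0], "claw": 60}, {"delta_pos": [-0.009, -0.1, 0.09], "delta_rot": [0, 0, 0], "claw": 60}, {"delta_pos": [-0.013, -0.14, 0.09], "delta_rot": [0, 0, 0], "claw": 60}, {"delta_pos": [-0.017, -0.18, 0.09], "delta_rot": [0, 0, 0], "claw": 60}, {"delta_pos": [-0.021, -0.22, 0.09], "delta_rot": [0, 0, 0], "claw": 60}, {"delta_pos": [-0.025, -0.255, 0.09], "delta_rot": [0, 0, 0], "claw": 60}, {"delta_pos": [-0.025, -0.272, 0.09], "delta_rot": [0, 0, 0], "claw": 60}, {"delta_pos": [-0.025, -0.272, 0.09], "delta_rot": [0, 0, 0], "claw": 60}, {"delta_pos": [-0.025, -0.272, 0.09], "delta_rot": [0, 0, 0], "claw": 60}]}}

```text
time: 8.23
eef_pos: [0.4562, -0.0878, 0.163]
tcp_rot: [0.106, 0.699, -0.11, 0.699]
contact_force: [-0.4, -0.7, 0.1]
opening: 0.702
```

```bash
python3 - <<'E'
from h import *
a,c=snap('wrist','w4.png');b,_=snap('side','s4.png');d,_=snap('scene','sc4.png')
p=ctrl.get_state()['eef_pos'];print(p)
h=cv2.cvtColor(a,cv2.COLOR_BGR2HSV)
m=cv2.inRange(h,(0,0,80),(179,60,255))
u,v=proj(c,[[.456,-.086,.008]])[0].astype(int);print(u,v)
q=np.zeros_like(m);q[v-50:v+50,u-55:u+55]=m[v-50:v+50,u-55:u+55]
for t in cv2.findContours(q,cv2.RETR_EXTERNAL,cv2.CHAIN_APPROX_NONE)[0]:
    if cv2.contourArea(t)>200: print(cv2.boundingRect(t),cv2.fitEllipse((plane(c,t[:,0],.008)[:,:2]*1000).astype(np.float32)))
x=np.hstack([cv2.resize(a[80:380,130:430],(400,400)),cv2.resize(b[150:230,180:260],(400,400),interpolation=2)])
cv2.imwrite('pics/c4.png',x)
E
```

```text
[ 0.45602935 -0.08597798  0.16231694]
276 194
(248, 165, 58, 57) ((455.4976806640625, -85.39159393310547), (44.46266174316406, 45.100730895996094), 79.14628601074219)
```

View pics/c4.png

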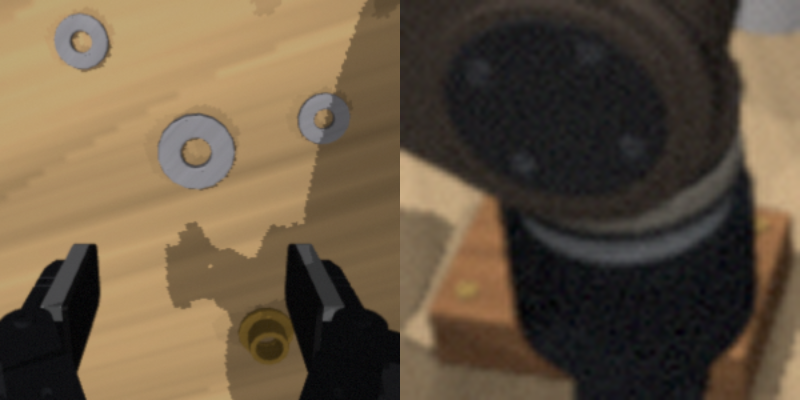

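The left crop shows the largest washer at (197,151), between the two small ones at (82,41) and (324,118), with the bushing at (265,345). In the right crop the arm hides the foot.

Request:
{"fn": "play_rows", "kwargs": {"targets": [{"delta_pos": [-0.0005, -0.0005, -0.04], "delta_rot": [0, 0, 0], "claw": 60}, {"delta_pos": [-0.0005, -0.0005, -0.08], "delta_rot": [0, 0, 0], "claw": 60}, {"delta_pos": [-0.0005, -0.0005, -0.11], "delta_rot": [0, 0, 0], "claw": 60}, {"delta_pos": [-0.0005, -0.0005, -0.125], "delta_rot": [0, 0, 0], "claw": 60}, {"delta_pos": [-0.0005, -0.0005, -0.13], "delta_rot": [0, 0, 0], "claw": 55}, {"delta_pos": [-0.0005, -0.0005, -0.13], "delta_rot": [0, 0, 0], "claw": 50}, {"delta_pos": [-0.0005, -0.0005, -0.13], "delta_rot": [0, 0, 0], "claw": 40}, {"delta_pos": [-0.0005, -0.0005, -0.13], "delta_rot": [0, 0, 0], "claw": 35}, {"delta_pos": [-0.0005, -0.0005, -0.13], "delta_rot": [0, 0, 0], "claw": 35}, {"delta_pos": [-0.0005, -0.0005, -0.13], "delta_rot": [0, 0, 0], "claw": 35}, {"delta_pos": [-0.0005, -0.0005, -0.13], "delta_rot": [0, 0, 0], "claw": 35}], "newtons": 45}}

```text
time: 9.3
eef_pos: [0.4562, -0.0868, 0.0333]
tcp_rot: [0.105, 0.699, -0.109, 0.699]
contact_force: [0.7, 0.2, -0.4]
opening: 0.41
```

Request:
{"fn": "play_rows", "kwargs": {"targets": [{"delta_pos": [-0.0005, 0, 0.005], "delta_rot": [0, 0, 0], "claw": 60}, {"delta_pos": [-0.0005, 0, 0.005], "delta_rot": [0, 0, 0], "claw": 62}, {"delta_pos": [-0.0005, 0, 0.005], "delta_rot": [0, 0, 0], "claw": 62}, {"delta_pos": [-0.0005, 0, 0.005], "delta_rot": [0, 0, 0], "claw": 62}, {"delta_pos": [-0.0005, 0, 0.005], "delta_rot": [0, 0, 0], "claw": 62}]}}

```text
time: 9.72
eef_pos: [0.4556, -0.0867, 0.0383]
tcp_rot: [0.105, 0.699, -0.109, 0.699]
contact_force: [0.1, 0.2, -0.7]
opening: 0.726
```

```bash
python3 - <<'E'
from h import *
a,c=snap('wrist','w5.png')
p=ctrl.get_state();print(p['eef_pos'],p['opening'])
u,v=proj(c,[[p['eef_pos'][0],p['eef_pos'][1],.008]])[0].astype(int);print(u,v)
E
```

```text
[ 0.45557993 -0.08672864  0.03819641] 0.7251764173599725
272 270
```

View pics/w5.png

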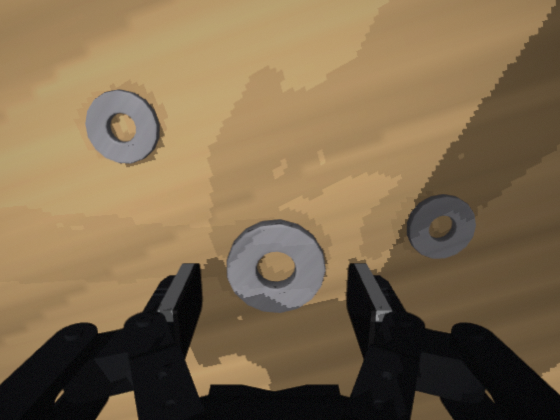

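The washer lies flat and unmoved at (276,266), between the pads. The tips closed just above it, so I go about 5 mm lower than the last try.

Request:
{"fn": "play_rows", "kwargs": {"targets": [{"delta_pos": [-0.0007, 0, -0.005], "delta_rot": [0, 0, 0], "claw": 60}, {"delta_pos": [-0.0007, 0, -0.0095], "delta_rot": [0, 0, 0], "claw": 58}, {"delta_pos": [-0.0007, 0, -0.0095], "delta_rot": [0, 0, 0], "claw": 55}, {"delta_pos": [-0.0007, 0, -0.0095], "delta_rot": [0, 0, 0], "claw": 50}, {"delta_pos": [-0.0007, 0, -0.0095], "delta_rot": [0, 0, 0], "claw": 44}, {"delta_pos": [-0.0007, 0, -0.0095], "delta_rot": [0, 0, 0], "claw": 38}, {"delta_pos": [-0.0007, 0, -0.0095], "delta_rot": [0, 0, 0], "claw": 35}, {"delta_pos": [-0.0007, 0, -0.0095], "delta_rot": [0, 0, 0], "claw": 35}, {"delta_pos": [-0.0007, 0, -0.0095], "delta_rot": [0, 0, 0], "claw": 35}], "newtons": 45}}

```text
time: 10.52
eef_pos: [0.4548, -0.0867, 0.0289]
tcp_rot: [0.105, 0.699, -0.109, 0.699]
contact_force: [-1.4, 0.4, 4.6]
opening: 0.483
```

Request:
{"fn": "play_rows", "kwargs": {"targets": [{"delta_pos": [0, 0, 0], "delta_rot": [0, 0, 0], "claw": 35}, {"delta_pos": [0, 0, 0], "delta_rot": [0, 0, 0], "claw": 35}]}}

```text
time: 10.68
eef_pos: [0.4548, -0.0867, 0.0289]
tcp_rot: [0.105, 0.699, -0.109, 0.699]
contact_force: [-1.8, 0.1, 2.8]
opening: 0.491
```

```bash
python3 - <<'E'
from h import *
a,c=snap('wrist','w6.png');b,_=snap('side');d,_=snap('scene')
p=ctrl.get_state();print(p['eef_pos'],p['opening'],p['contact_force'])
x=np.hstack([cv2.resize(a[180:360,160:380],(488,400)),cv2.resize(d[190:250,190:250],(300,400),interpolation=2)])
cv2.imwrite('pics/c6.png',x)
E
```

```text
[ 0.45482854 -0.08666183  0.02890541] 0.49410862211632356 [-1.56940766  0.43597269  3.32243652]
```

View pics/c6.png

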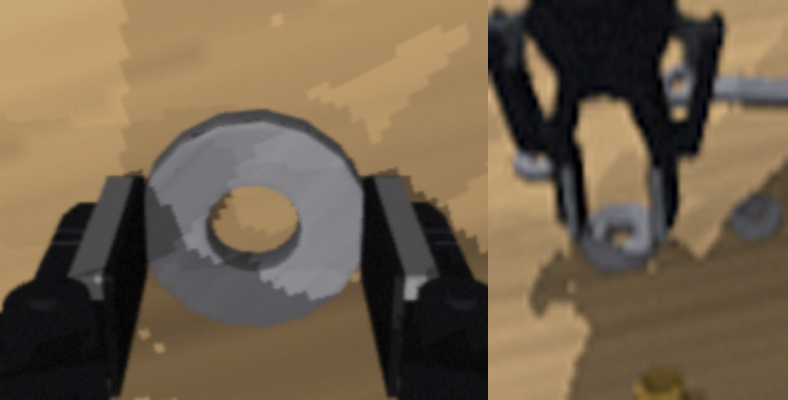

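The wrist crop shows the washer between both pads, its centre at about (254,218). The grip is shallow and the opening reads 42 mm, so I regrip 2.5 mm lower.

Request:
{"fn": "play_rows", "kwargs": {"targets": [{"delta_pos": [0, 0, 0], "delta_rot": [0, 0, 0], "claw": 54}, {"delta_pos": [0, 0, 0], "delta_rot": [0, 0, 0], "claw": 56}, {"delta_pos": [-0.0005, 0, -0.0025], "delta_rot": [0, 0, 0], "claw": 56}, {"delta_pos": [-0.0005, 0, -0.0025], "delta_rot": [0, 0, 0], "claw": 50}, {"delta_pos": [-0.0005, 0, -0.0025], "delta_rot": [0, 0, 0], "claw": 44}, {"delta_pos": [-0.0005, 0, -0.0025], "delta_rot": [0, 0, 0], "claw": 38}, {"delta_pos": [-0.0005, 0, -0.0025], "delta_rot": [0, 0, 0], "claw": 35}, {"delta_pos": [-0.0005, 0, -0.0025], "delta_rot": [0, 0, 0], "claw": 35}, {"delta_pos": [-0.0005, 0, -0.0025], "delta_rot": [0, 0, 0], "claw": 35}, {"delta_pos": [-0.0005, 0, -0.0025], "delta_rot": [0, 0, 0], "claw": 35}], "newtons": 45}}

```text
time: 11.67
eef_pos: [0.4542, -0.0866, 0.0266]
tcp_rot: [0.105, 0.699, -0.108, 0.699]
contact_force: [-2.7, 1.0, 4.8]
opening: 0.5
```

Request:
{"fn": "play_rows", "kwargs": {"targets": [{"delta_pos": [0, 0, 0.02], "delta_rot": [0, 0, 0], "claw": 35}, {"delta_pos": [0, 0, 0.05], "delta_rot": [0, 0, 0], "claw": 35}, {"delta_pos": [0, 0, 0.085], "delta_rot": [0, 0, 0], "claw": 35}, {"delta_pos": [0, 0.01, 0.115], "delta_rot": [0, 0, 0], "claw": 35}, {"delta_pos": [0.003, 0.035, 0.128], "delta_rot": [0, 0, 0], "claw": 35}, {"delta_pos": [0.006, 0.065, 0.128], "delta_rot": [0, 0, 0], "claw": 35}, {"delta_pos": [0.009, 0.095, 0.128], "delta_rot": [0, 0, 0], "claw": 35}, {"delta_pos": [0.012, 0.125, 0.128], "delta_rot": [0, 0, 0], "claw": 35}, {"delta_pos": [0.015, 0.155, 0.128], "delta_rot": [0, 0, 0], "claw": 35}, {"delta_pos": [0.018, 0.185, 0.128], "delta_rot": [0, 0, 0], "claw": 35}, {"delta_pos": [0.021, 0.215, 0.128], "delta_rot": [0, 0, 0], "claw": 35}, {"delta_pos": [0.024, 0.24, 0.128], "delta_rot": [0, 0, 0], "claw": 35}, {"delta_pos": [0.026, 0.26, 0.128], "delta_rot": [0, 0, 0], "claw": 35}, {"delta_pos": [0.027, 0.27, 0.128], "delta_rot": [0, 0, 0], "claw": 35}, {"delta_pos": [0.027, 0.272, 0.128], "delta_rot": [0, 0, 0], "claw": 35}, {"delta_pos": [0.027, 0.272, 0.128], "delta_rot": [0, 0, 0], "claw": 35}]}}

```text
time: 13.0
eef_pos: [0.481, 0.1854, 0.154]
tcp_rot: [0.104, 0.699, -0.108, 0.699]
contact_force: [-0.2, -0.5, -0.4]
opening: 0.5
```

```bash
python3 - <<'E'
from h import *
a,c=snap('wrist','w7.png');b,_=snap('side','s7.png')
p=ctrl.get_state();print(p['eef_pos'],p['opening'],p['contact_force'])
e=p['eef_pos']
print(proj(c,[[e[0],e[1],e[2]-.0186],[.4805,.1865,.099],[.4805,.1865,.063]]))
h=cv2.cvtColor(a,cv2.COLOR_BGR2HSV)
x=np.hstack([cv2.resize(a[150:350,170:370],(400,400),interpolation=2),cv2.resize(b[130:220,170:260],(400,400),interpolation=2)])
cv2.imwrite('pics/c7.png',x)
E
```

```text
[0.4811382  0.1845126  0.15423106] 0.5019062793691411 [ 0.26348456 -0.50311555 -1.2853154 ]
[[270.41811248 284.65972978]
 [274.80671747 246.72244548]
 [275.04279081 222.75409237]]
```

View pics/c7.png

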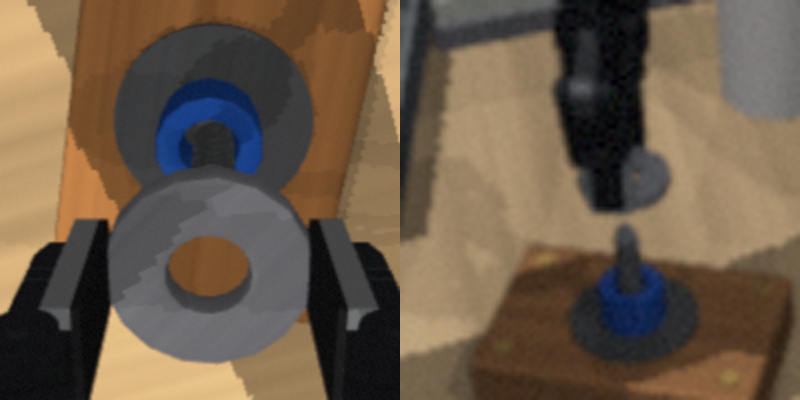

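The left crop shows the washer's hole (209,268) in line with the bolt (212,130). The right crop shows the spacer seated on the plate at (632,300) and the washer level above the bolt tip (625,230).

Request:
{"fn": "play_rows", "kwargs": {"targets": [{"delta_pos": [0, 0.001, -0.01], "delta_rot": [0, 0, 0], "claw": 35}, {"delta_pos": [0, 0.001, -0.02], "delta_rot": [0, 0, 0], "claw": 35}, {"delta_pos": [0, 0.001, -0.03], "delta_rot": [0, 0, 0], "claw": 35}, {"delta_pos": [0, 0.001, -0.04], "delta_rot": [0, 0, 0], "claw": 35}, {"delta_pos": [0, 0.001, -0.048], "delta_rot": [0, 0, 0], "claw": 35}, {"delta_pos": [0, 0.001, -0.048], "delta_rot": [0, 0, 0], "claw": 35}]}}

```text
time: 13.6
eef_pos: [0.4794, 0.185, 0.1034]
tcp_rot: [0.104, 0.701, -0.11, 0.697]
contact_force: [-0.5, -0.2, -0.5]
opening: 0.496
```

Request:
{"fn": "play_rows", "kwargs": {"targets": [{"delta_pos": [0.001, 0, -0.004], "delta_rot": [0, 0, 0], "claw": 35}, {"delta_pos": [0.001, 0, -0.008], "delta_rot": [0, 0, 0], "claw": 35}, {"delta_pos": [0.001, 0, -0.011], "delta_rot": [0, 0, 0], "claw": 35}, {"delta_pos": [0.001, 0, -0.013], "delta_rot": [0, 0, 0], "claw": 35}, {"delta_pos": [0.001, 0, -0.013], "delta_rot": [0, 0, 0], "claw": 35}]}}

```text
time: 14.02
eef_pos: [0.4803, 0.185, 0.09]
tcp_rot: [0.104, 0.701, -0.11, 0.697]
contact_force: [-0.4, -0.2, -1.6]
opening: 0.495
```

Request:
{"fn": "play_rows", "kwargs": {"targets": [{"delta_pos": [0, 0, 0], "delta_rot": [0, 0, 0], "claw": 50}, {"delta_pos": [0, 0, 0], "delta_rot": [0, 0, 0], "claw": 60}, {"delta_pos": [0, 0, 0], "delta_rot": [0, 0, 0], "claw": 65}, {"delta_pos": [0, 0, 0.01], "delta_rot": [0, 0, 0], "claw": 65}, {"delta_pos": [0, 0, 0.04], "delta_rot": [0, 0, 0], "claw": 65}, {"delta_pos": [0, 0, 0.075], "delta_rot": [0, 0, 0], "claw": 65}, {"delta_pos": [0.01, -0.02, 0.075], "delta_rot": [0, 0, 0], "claw": 60}, {"delta_pos": [0.025, -0.06, 0.075], "delta_rot": [0, 0, 0], "claw": 60}, {"delta_pos": [0.04, -0.095, 0.075], "delta_rot": [0, 0, 0], "claw": 60}, {"delta_pos": [0.055, -0.13, 0.075], "delta_rot": [0, 0, 0], "claw": 60}, {"delta_pos": [0.07, -0.165, 0.075], "delta_rot": [0, 0, 0], "claw": 60}, {"delta_pos": [0.085, -0.2, 0.075], "delta_rot": [0, 0, 0], "claw": 60}, {"delta_pos": [0.1, -0.235, 0.075], "delta_rot": [0, 0, 0], "claw": 60}, {"delta_pos": [0.112, -0.266, 0.075], "delta_rot": [0, 0, 0], "claw": 60}, {"delta_pos": [0.112, -0.266, 0.075], "delta_rot": [0, 0, 0], "claw": 60}, {"delta_pos": [0.112, -0.266, 0.075], "delta_rot": [0, 0, 0], "claw": 60}]}}

```text
time: 15.35
eef_pos: [0.5929, -0.0827, 0.166]
tcp_rot: [0.105, 0.7, -0.111, 0.697]
contact_force: [-0.2, 0.7, 0.3]
opening: 0.701
```

```bash
python3 - <<'E'
from h import *
a,c=snap('wrist','w8.png');b,_=snap('side','s8.png');d,_=snap('scene','sc8.png')
p=ctrl.get_state();e=p['eef_pos'];print(e,p['tcp_rot'])
P=proj(c,[[e[0],e[1],.02],[e[0],e[1],.005]]);print(P)
h=cv2.cvtColor(a,cv2.COLOR_BGR2HSV);m=cv2.inRange(h,(18,130,20),(35,255,255))
n,l,s,ct=cv2.connectedComponentsWithStats(m)
print([(s[i].tolist(),ct[i].round(1)) for i in range(1,n) if s[i,4]>150][:6])
u=np.hstack([cv2.resize(a[80:320,150:390],(400,400),interpolation=2),cv2.resize(b[140:230,170:260],(400,400),interpolation=2)])
cv2.imwrite('pics/c8.png',u)
E
```

```text
[ 0.5918389  -0.07989902  0.16526254] [ 0.1039593   0.70120878 -0.1091843   0.69683391]
[[277.67257913 197.16088376]
 [277.64854946 192.0077436 ]]
[([256, 169, 48, 45, 1415], array([279.5, 190.6]))]
```

View pics/c8.png

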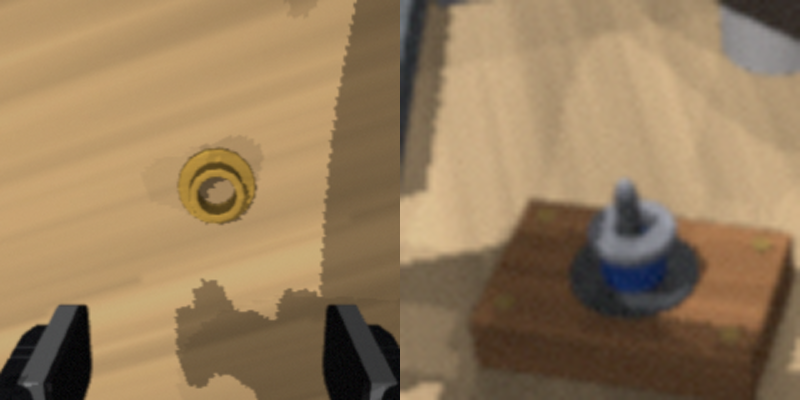

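The left crop shows the bushing standing flange down, barrel at (217,194), between the jaws. The right crop shows the washer lying flat on the spacer on the bolt.

Request:
{"fn": "play_rows", "kwargs": {"targets": [{"delta_pos": [0, 0, -0.04], "delta_rot": [0, 0, 0], "claw": 60}, {"delta_pos": [0, 0, -0.08], "delta_rot": [0, 0, 0], "claw": 55}, {"delta_pos": [0, 0, -0.11], "delta_rot": [0, 0, 0], "claw": 50}, {"delta_pos": [0, 0, -0.125], "delta_rot": [0, 0, 0], "claw": 48}, {"delta_pos": [0, 0, -0.131], "delta_rot": [0, 0, 0], "claw": 48}, {"delta_pos": [0, 0, -0.131], "delta_rot": [0, 0, 0], "claw": 42}, {"delta_pos": [0, 0, -0.131], "delta_rot": [0, 0, 0], "claw": 35}, {"delta_pos": [0, 0, -0.131], "delta_rot": [0, 0, 0], "claw": 28}, {"delta_pos": [0, 0, -0.131], "delta_rot": [0, 0, 0], "claw": 18}, {"delta_pos": [0, 0, -0.131], "delta_rot": [0, 0, 0], "claw": 18}, {"delta_pos": [0, 0, -0.131], "delta_rot": [0, 0, 0], "claw": 18}, {"delta_pos": [0, 0, -0.131], "delta_rot": [0, 0, 0], "claw": 18}], "newtons": 45}}

```text
time: 16.5
eef_pos: [0.5935, -0.0801, 0.0368]
tcp_rot: [0.104, 0.7, -0.109, 0.698]
contact_force: [-1.2, 1.9, 6.6]
opening: 0.264
```

Request:
{"fn": "play_rows", "kwargs": {"targets": [{"delta_pos": [0, 0, 0.02], "delta_rot": [0, 0, 0], "claw": 18}, {"delta_pos": [0, 0, 0.05], "delta_rot": [0, 0, 0], "claw": 18}, {"delta_pos": [0, 0, 0.085], "delta_rot": [0, 0, 0], "claw": 18}, {"delta_pos": [-0.004, 0.01, 0.115], "delta_rot": [0, 0, 0], "claw": 18}, {"delta_pos": [-0.014, 0.035, 0.128], "delta_rot": [0, 0, 0], "claw": 18}, {"delta_pos": [-0.026, 0.065, 0.128], "delta_rot": [0, 0, 0], "claw": 18}, {"delta_pos": [-0.038, 0.095, 0.128], "delta_rot": [0, 0, 0], "claw": 18}, {"delta_pos": [-0.05, 0.125, 0.128], "delta_rot": [0, 0, 0], "claw": 18}, {"delta_pos": [-0.062, 0.155, 0.128], "delta_rot": [0, 0, 0], "claw": 18}, {"delta_pos": [-0.074, 0.185, 0.128], "delta_rot": [0, 0, 0], "claw": 18}, {"delta_pos": [-0.086, 0.215, 0.128], "delta_rot": [0, 0, 0], "claw": 18}, {"delta_pos": [-0.098, 0.24, 0.128], "delta_rot": [0, 0, 0], "claw": 18}, {"delta_pos": [-0.108, 0.258, 0.128], "delta_rot": [0, 0, 0], "claw": 18}, {"delta_pos": [-0.113, 0.2655, 0.128], "delta_rot": [0, 0, 0], "claw": 18}, {"delta_pos": [-0.113, 0.2655, 0.128], "delta_rot": [0, 0, 0], "claw": 18}, {"delta_pos": [-0.113, 0.2655, 0.128], "delta_rot": [0, 0, 0], "claw": 18}, {"delta_pos": [-0.113, 0.2655, 0.128], "delta_rot": [0, 0, 0], "claw": 18}]}}

```text
time: 17.92
eef_pos: [0.4812, 0.1845, 0.165]
tcp_rot: [0.104, 0.699, -0.11, 0.698]
contact_force: [-0.3, -0.4, 0.4]
opening: 0.271
```

```bash
python3 - <<'E'
from h import *
a,c=snap('wrist','w9.png');b,_=snap('side','s9.png')
p=ctrl.get_state();e=p['eef_pos'];print(e,p['opening'],p['contact_force'])
print(proj(c,[[e[0],e[1],e[2]-.0168],[e[0],e[1],e[2]-.0318],[.4805,.1865,.099]]),c['cx'])
x=np.hstack([cv2.resize(a[150:350,170:370],(400,400),interpolation=2),cv2.resize(b[120:220,170:270],(400,400),interpolation=2)])
cv2.imwrite('pics/c9.png',x)
E
```

```text
[0.48124031 0.18434091 0.16490626] 0.27261731544058443 [ 0.77978648 -1.06563325 -0.35725299]
[[272.02610342 286.02171892]
 [272.45386185 269.29937984]
 [276.55812855 237.94847664]] 273.9287233870424
```

View pics/c9.png

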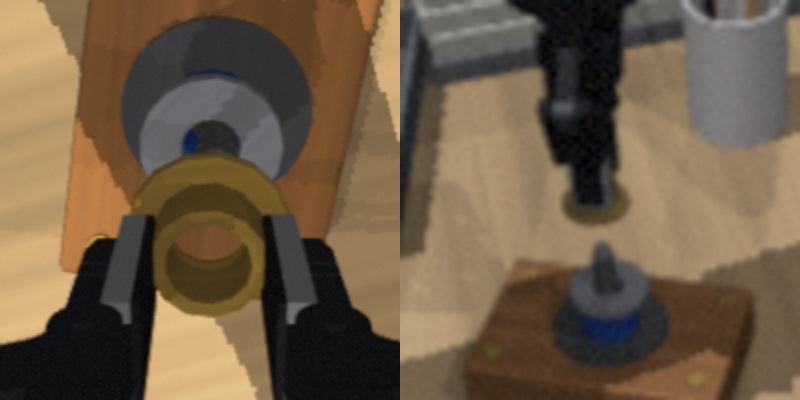

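In the wrist crop the bushing bore is at (209,258), roughly 2 mm forward of TCP centre. In the side crop the flange (595,200) sits about 2 mm to the -x side of the bolt axis (598 at that row). I correct x by +1.8 mm and y by +1 mm, then descend.

Request:
{"fn": "play_rows", "kwargs": {"targets": [{"delta_pos": [0.0018, 0.001, -0.005], "delta_rot": [0, 0, 0], "claw": 18}, {"delta_pos": [0.0018, 0.001, -0.01], "delta_rot": [0, 0, 0], "claw": 18}, {"delta_pos": [0.0018, 0.001, -0.018], "delta_rot": [0, 0, 0], "claw": 18}, {"delta_pos": [0.0018, 0.001, -0.026], "delta_rot": [0, 0, 0], "claw": 18}, {"delta_pos": [0.0018, 0.001, -0.034], "delta_rot": [0, 0, 0], "claw": 18}, {"delta_pos": [0.0018, 0.001, -0.042], "delta_rot": [0, 0, 0], "claw": 18}, {"delta_pos": [0.0018, 0.001, -0.042], "delta_rot": [0, 0, 0], "claw": 18}, {"delta_pos": [0.0018, 0.001, -0.042], "delta_rot": [0, 0, 0], "claw": 18}]}}

```text
time: 18.68
eef_pos: [0.4824, 0.1853, 0.1219]
tcp_rot: [0.104, 0.7, -0.11, 0.698]
contact_force: [0.3, -0.3, -0.4]
opening: 0.267
```

Threaded without contact force. Next I lower it onto the washer (TCP about 0.108).

Request:
{"fn": "play_rows", "kwargs": {"targets": [{"delta_pos": [0, 0, -0.005], "delta_rot": [0, 0, 0], "claw": 18}, {"delta_pos": [0, 0, -0.009], "delta_rot": [0, 0, 0], "claw": 18}, {"delta_pos": [0, 0, -0.012], "delta_rot": [0, 0, 0], "claw": 18}, {"delta_pos": [0, 0, -0.0135], "delta_rot": [0, 0, 0], "claw": 18}, {"delta_pos": [0, 0, -0.0135], "delta_rot": [0, 0, 0], "claw": 18}, {"delta_pos": [0, 0, -0.0135], "delta_rot": [0, 0, 0], "claw": 18}]}}

```text
time: 19.18
eef_pos: [0.4825, 0.1853, 0.1084]
tcp_rot: [0.104, 0.7, -0.11, 0.698]
contact_force: [-0.1, -0.4, -0.8]
opening: 0.269
```

Request:
{"fn": "play_rows", "kwargs": {"targets": [{"delta_pos": [0, 0, 0], "delta_rot": [0, 0, 0], "claw": 35}, {"delta_pos": [0, 0, 0], "delta_rot": [0, 0, 0], "claw": 50}, {"delta_pos": [0, 0, 0], "delta_rot": [0, 0, 0], "claw": 60}, {"delta_pos": [0, 0, 0.01], "delta_rot": [0, 0, 0], "claw": 65}, {"delta_pos": [0, 0, 0.04], "delta_rot": [0, 0, 0], "claw": 65}, {"delta_pos": [0, 0, 0.08], "delta_rot": [0, 0, 0], "claw": 65}, {"delta_pos": [0.02, -0.03, 0.1], "delta_rot": [0, 0, 0], "claw": 65}, {"delta_pos": [0.05, -0.1, 0.1], "delta_rot": [0, 0, 0], "claw": 65}, {"delta_pos": [0.08, -0.17, 0.1], "delta_rot": [0, 0, 0], "claw": 65}, {"delta_pos": [0.11, -0.26, 0.1], "delta_rot": [0, 0, 0], "claw": 65}, {"delta_pos": [0.11, -0.26, 0.1], "delta_rot": [0, 0, 0], "claw": 65}, {"delta_pos": [0.11, -0.26, 0.1], "delta_rot": [0, 0, 0], "claw": 65}, {"delta_pos": [0.11, -0.26, 0.1], "delta_rot": [0, 0, 0], "claw": 65}, {"delta_pos": [0.11, -0.26, 0.1], "delta_rot": [0, 0, 0], "claw": 65}]}}

```text
time: 20.35
eef_pos: [0.5946, -0.081, 0.2099]
tcp_rot: [0.105, 0.699, -0.113, 0.699]
contact_force: [-0.2, 0.9, 0.1]
opening: 0.763
```

```bash
python3 - <<'E'
from h import *
b,c=snap('side','s10.png');d,cd=snap('scene','sc10.png');p=ctrl.get_state();print(p['eef_pos'],p['contact_force'])
x=np.hstack([cv2.resize(b[160:230,185:255],(400,400),interpolation=2),cv2.resize(d[175:235,280:340],(400,400),interpolation=2)])
cv2.imwrite('pics/c10.png',x)
a=cv2.imread('pics/side0.png');diff=cv2.absdiff(a,b).max(2)
for n,(u,v) in dict(tin=(356,212),jar=(254,135),ring=(345,363)).items(): print(n,np.median(diff[v-20:v+20,u-20:u+20]))
E
```

```text
[ 0.59279734 -0.07616871  0.20906546] [0.03422854 1.38505043 0.11223077]
tin 18.0
jar 24.0
ring 29.0
```

View pics/c10.png

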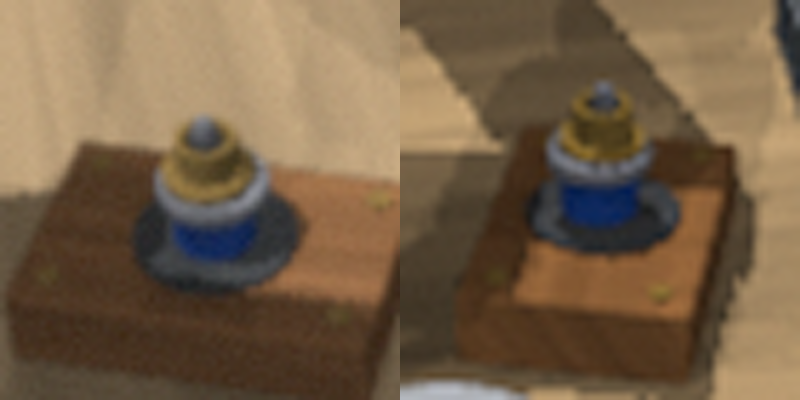

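Both crops show plate, blue spacer, washer and bushing (flange down) stacked level, with the bolt tip out of the top at (205,132) left and (603,95) right. I check the ring's place once more and hand in.

```bash
python3 - <<'E'
from h import *
for f in('side0','s10'):
    h=cv2.cvtColor(cv2.imread(f'pics/{f}.png'),cv2.COLOR_BGR2HSV);m=cv2.inRange(h,(0,0,0),(179,255,45))[345:382,325:365]
    ys,xs=np.where(m);print(f,325+xs.mean(),345+ys.mean(),len(xs))
print(ctrl.sign_off())
E
```

```text
side0 345.1184668989547 363.6376306620209 287
s10 344.88416988416986 363.5250965250965 259
the job is handed in; nothing more can be done
None
```

The job is handed in. The blue spacer, the largest washer and the bushing (flange down) are on the bolt in that order. It took about 20.5 s of robot time.

- **Final check:** the side and scene views showed the three parts stacked level, with the bolt tip standing out of the top. The gripper was well clear.
- **Forces:** I read almost no force while threading and setting down each part. The highest reading was about 8 N, when gripping the spacer on the table.
- **Washer grasp:** the first try closed just above the washer and left it unmoved. I gripped it lower, then regripped 2.5 mm lower still before lifting.
- **Camera disagreement:** the cameras differed by 2–7 mm on the bolt's position (side view least reliable). I used the wrist view of each held part against the bolt instead, and shifted the bushing about 2 mm before lowering it.
- **Bystanders:** the rubber ring was within 0.3 pixel of where it started. My check of the tin and jar showed only brightness differences, so it doesn't confirm they stayed put. The arm's path kept away from both.

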